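Take the drained dip basket off its hook

ROBOT

A 6-joint arm with a two-finger parallel gripper is mounted at the origin on a cart in front of the work surface, level with it; the furniture and walls round the work are solid. World frame = base frame: x ahead of the robot, y to its left, z up, the work surface at z = 0. Lengths are in m, angles in rad, forces in N, time in s.
With the tool pointing down it reaches from about 0.375 to 0.975 m from the base axis. Payload 3.8 kg.
Tool frame: the origin (TCP) lies at the very end of the fingers, on their centre line; the grasp point (between the pads) lies 19 mm behind it (bot.grip_point_offset is the distance from the TCP to the grasp point, in m); z points along the fingers, x is the direction in which the jaws open and shut, and the axes are right-handed (so a half turn about z gives the same grasp; the last joint's range is limited). The gripper opens to 85 mm and grips with 20 to 120 N. Pads are 22 mm wide; open, the fingers measure 114 mm over their backs; the gripper's body (76 mm by 85 mm) begins 54 mm behind the grasp point. The pads swing forward as they close: fully open they stand 13 mm farther back than shut.
Start: joints at [-1.151, 0.264, 1.604, -0, 1.274, -0.037], TCP at [0.298, -0.606, 0.231] pointing down, gripper open.
Joint ranges: [-2.63, 2.63], [-0.94, 2.18], [0.31, 2.57], [-1.31, 4.45], [0, 2.66], [-2.55, 2.55]. Speed limits (rad/s): [2.57, 2.57, 3.14, 3.14, 3.14, 3.14].

INTERFACE

Orientations are given as a rotation vector (axis times angle).
In Python, from workcell import bot, read_camera gives the robot as it stands.
- The arm moves only by the tool arm_command, never from a script. Its argument "rows" is a list of rows, each an object with "delta_rot": the turn, a rotation vector about the tool's x, y, z in rad, a list of three; "xyz": the shift along the tool's x, y, z in m, a list of three; "gripper": the finger opening in m, from 0 to 0.0854. A call has 1 to 12 rows; each row shifts and turns the commanded pose from where the row before left it, along the tool's axes as they then stand; what a row does not reach is not made up. A row lasts 1/10 s, in which the tool goes at most 50 mm and 8.59 degrees, less where a joint would pass 70% of its speed; a pose out of reach is approached as far as the arm can. A call is refused whole if a number of a shift passes 0.05 or a number of a turn 0.15, either way. A call with a gripper value outside its range is refused whole. The fingers move at their own pace and stop on an object; "force" is the grip in N (left out, the last holds). Time passes only in rows, so rows that do not move let the fingers close. It gives the time, the measured TCP pose, the force and the opening at its end, in the units of the state.
- bot.read_state(): the state, without advancing time (a new reading comes with each control period).
- read_camera(name): name is "side" or "top" or "wrist"; returns a dict with "pixels" (384x512x3 uint8, red, green, blue), "range_z" (384x512 float32, m along the optical axis (not along the pixel's ray), 0 where there is no reading), "intrinsics" (3x3 intrinsics, pixels), "camera_from_world" (4x4, takes a point from world to camera coordinates). Camera axes: x right, y up, looking along -z (the intrinsics and any distortion apply to the point x, -y, -z); pixel columns grow to the right and rows downward; lengths in m; the calibration is good to about 2 mm. A picture is of the moment at which its call begins.
- bot.finish_job(): hands the job in, once; it reports no verdict.
The state is a dict: "time": time; "q": joint angles; "joint_vel": joint speeds; "joint_torque": joint torques, N m; "tool_pos": TCP position; "tcp_rot": TCP orientation; "wrist_force": force on the tool from outside, world axes, zero at the start; "torque": the same for the moment, N m; "width": opening from 0.0 (shut) to 1.0 (fully open).
Only numpy, scipy, OpenCV 4.12 (cv2) and the standard library are available. Lean on these libraries where they do the work, as an engineer would, in place of code of your own. Each camera call takes 0.05 s, during which the arm holds its last target.

TASK

Two rinsed dip baskets hang to drain on the forked hooks of the drain stand. Lift the deep round one up and off its hook and set it down upright in the flat steel tray, without dropping it. Leave the square basket hanging where it is.

Things in the scene. Friction and masses are not known exactly. Their poses are not given: they have to be found in the camera images.
- round_grip (a point): Centre of the 16 x 16 x 48 mm upright black grip of the deep round basket: white slotted cup, 60 mm wide, 55 deep, 90 g. Two straps rise from its rim to a steel crossbar (8 mm thick, 57 long, along basket y) 45 mm above the rim; the grip stands on it. Point: 26 mm above the crossbar's axis, 126 above the basket's underside. Hangs by the crossbar on either hook, its axes and grip faces along the stand's.
- square_grip (a point): Centre of the grip of the other basket, which stays hanging on the other hook: white slotted square cup, 60 x 60 mm and only 30 mm deep, with the same straps, crossbar and grip. This point is 26 mm above the crossbar's axis and 101 mm above the basket's underside.
- drain_stand: Fixed; origin at centre of underside, front = its -x. Base 120 (x) x 270 x 12 mm; rail at x +48, 135 high. Two hooks at y +75 and -75 point to -x: each two 7 mm prongs 28 apart, tops 133 high, ending at x -32 in upturned tips 145 high. Crossbars rest at about x -10; lifted 13 mm or more (35 at most: cup meets prongs) a basket comes off towards -x, clear of prongs and base after 100 mm.
- steel_tray: Fixed flat square steel tray on the worktop, 140 x 140 mm, open above; walls 3 mm thick and 14 mm high, floor 3 mm thick. Origin at the centre of its underside, z up, x and y along its sides.
Not all that is in view belongs to the job. What is shaped like the part that bears round_grip but brown, green or yellow is not meant.

How it is judged:
By the outcome, as a careful person would: the job done as asked, in the order asked, and still so for the second after the job is handed in, with the robot touching nothing.
It also fails if it takes over 38 s, if anything falls off the work surface, if the arm or the gripper's body presses on something with over 40 N, if the wrist force passes 120 N, or if a joint passes its speed limit or range.

## Working session

There is one attempt and no reset: what is moved stays moved. The work goes in short steps, Python scripts to look and compute and a tool call to move; the robot and the scene stay as the last step left them, time stands still between calls to the robot, and variables do not carry over. Pictures are saved under pics/ and viewed, and the job is handed in when it is done.

Besides the shell and the picture viewer there is one more tool, called after "Request:" as name([rows], argument=value, ...), one row to a line, values as JSON. arm_command: Moves the arm, as the interface text tells. Its arguments: {"type":"object","properties":{"rows":{"type":"array","items":{"type":"object","properties":{"delta_rot":{"type":"array","items":{"type":"number"}},"xyz":{"type":"array","items":{"type":"number"}},"gripper":{"type":"number"}}}},"force":{"type":"number"}},"required":["rows"]}

```bash
ls; mkdir -p pics; cat > h.py <<'E'
import numpy as np,cv2
from workcell import bot, read_camera
def snap(n,tag):
    c=read_camera(n); np.savez(f'{tag}.npz',**c); cv2.imwrite(f'pics/{tag}.png',cv2.cvtColor(c['pixels'],cv2.COLOR_RGB2BGR)); return c
def world(c,u,v,z):
    K=c['intrinsics'];T=np.linalg.inv(c['camera_from_world'])
    p=np.array([(u-K[0,2])/K[0,0]*z,-(v-K[1,2])/K[1,1]*z,-z,1]);return (T@p)[:3]
def cloud(c):
    v,u=np.mgrid[:384,:512];z=c['range_z'];K=c['intrinsics'];T=np.linalg.inv(c['camera_from_world'])
    p=np.stack([(u-K[0,2])/K[0,0]*z,-(v-K[1,2])/K[1,1]*z,-z,np.ones_like(z)],-1)@T.T
    p=p[...,:3];p[z==0]=np.nan;return p
E
python3 - <<'E'
from h import *
for n in ['top','side','wrist']:
    c=snap(n,n+'0');print(n,c['intrinsics'].round(1).tolist(),np.linalg.inv(c['camera_from_world']).round(3).tolist())
print(bot.read_state(),bot.grip_point_offset)
a=[cv2.imread(f'pics/{n}0.png') for n in ['top','side','wrist']]
E
```

```text
pics
top [[429.7, 0.0, 257.6], [0.0, 429.7, 195.6], [0.0, 0.0, 1.0]] [[0.111, 0.967, -0.228, 0.4], [-0.994, 0.107, -0.03, 0.092], [-0.004, 0.23, 0.973, 1.088], [0.0, 0.0, 0.0, 1.0]]
side [[352.4, 0.0, 255.0], [0.0, 352.4, 191.1], [0.0, 0.0, 1.0]] [[1.0, 0.019, 0.012, 0.618], [0.002, 0.457, -0.889, -0.666], [-0.022, 0.889, 0.457, 0.512], [0.0, 0.0, 0.0, 1.0]]
wrist [[281.5, 0.0, 255.1], [0.0, 281.5, 188.2], [0.0, 0.0, 1.0]] [[0.441, 0.851, 0.284, 0.37], [-0.897, 0.42, 0.137, -0.568], [-0.003, -0.315, 0.949, 0.372], [0.0, 0.0, 0.0, 1.0]]
{'time': 0.15, 'q': array([-1.15092163e+00,  2.64578975e-01,  1.60507563e+00, -1.72370434e-05,
        1.27365992e+00, -3.68923168e-02]), 'joint_vel': array([-5.48731727e-05, -1.35098711e-03, -3.18825949e-03,  4.99745676e-04,
        7.15098674e-04, -1.17965351e-03]), 'joint_torque': array([ 4.04088278e-04, -5.15906096e+01, -3.67959130e+01,  5.46860306e-06,
        8.06350436e-03, -2.03281743e-06]), 'tool_pos': array([ 0.29747755, -0.6052908 ,  0.23024049]), 'tcp_rot': array([-2.66589761e+00,  1.66030771e+00,  2.25535859e-03]), 'wrist_force': array([ 0.26927985, -0.66994627, -0.05940362]), 'torque': array([-0.0106167 , -0.01210784,  0.02997085]), 'width': 0.9998315365133207} 0.0187
```

View pics/top0.png

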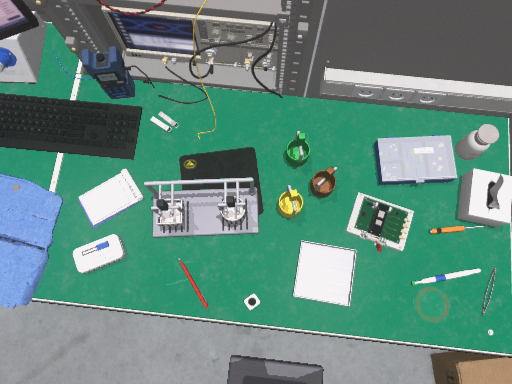

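View pics/side0.png

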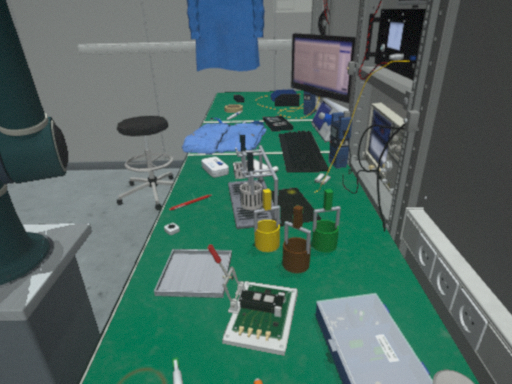

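View pics/wrist0.png

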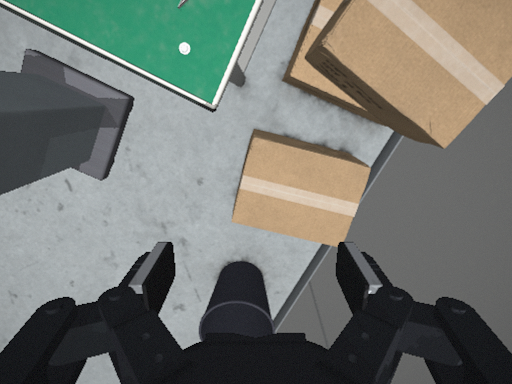

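Top view: the stand with two white baskets is at about (168,212) and (232,210), and the steel tray is at (325,272). The coloured decoys are green (298,150), brown (323,182) and yellow (290,203). Next I enlarge the stand to tell the two white baskets apart.

```bash
python3 - <<'E'
import cv2,numpy as np
t=cv2.imread('pics/top0.png')[165:250,135:275];s=cv2.imread('pics/side0.png')[120:235,200:320]
cv2.imwrite('pics/crop0.png',np.hstack([cv2.resize(t,(440,440*85//140),interpolation=2)[:260], cv2.resize(s,(360,345),interpolation=2)[:260]]) if 0 else np.vstack([cv2.copyMakeBorder(cv2.resize(t,(490,297),interpolation=2),0,0,0,0,0),cv2.resize(s,(313,300),interpolation=2).repeat(1,0) if 0 else cv2.copyMakeBorder(cv2.resize(s,(313,300),interpolation=2),0,0,0,177,0)]))
from h import *
for n in['top','side']:
    c=dict(np.load(n+'0.npz'));P=cloud(c)
    if n=='top':
        for (u,v) in [(168,212),(232,210),(200,183),(325,272),(205,232)]: print(u,v,P[v,u].round(3))
    print(np.nanmean(P[...,2][(abs(P[...,2])<.02)]))
    # high points near stand
    m=(P[...,2]>.15)&(P[...,2]<.25)&(P[...,0]>.4)&(P[...,0]<.75)&(P[...,1]>0)&(P[...,1]<.45)
    k,l,st,ce=cv2.connectedComponentsWithStats(m.astype(np.uint8))
    for i in range(1,k):
        if st[i,4]>3: print(n,st[i],ce[i].round(1),np.nanmedian(P[l==i],0).round(4),P[l==i].max(0).round(3),P[l==i].min(0).round(3))
E
```

```text
168 212 [0.575 0.335 0.064]
232 210 [0.602 0.183 0.04 ]
200 183 [0.639 0.256 0.133]
325 272 [ 0.479 -0.064  0.002]
205 232 [0.544 0.246 0.013]
0.003587708289143122
top [290 189   8   7  28] [293.5 192.4] [0.6361 0.041  0.151 ] [0.644 0.049 0.153] [0.629 0.033 0.15 ]
top [226 196   9  11  88] [230.  200.8] [0.5941 0.1775 0.1858] [0.605 0.187 0.19 ] [0.588 0.17  0.15 ]
top [157 199  11  11  98] [161.6 204.1] [0.5707 0.3233 0.1851] [0.581 0.334 0.192] [0.564 0.318 0.151]
0.002150048045396643
side [240 135   6  14  75] [242.7 140.9] [0.5734 0.3186 0.1712] [0.58  0.332 0.187] [0.564 0.314 0.15 ]
side [247 153   7  16 100] [250.1 159.9] [0.5966 0.1706 0.1715] [0.604 0.184 0.187] [0.588 0.167 0.15 ]
side [264 190   3   2   5] [264.8 190.6] [0.6315 0.0369 0.1503] [0.634 0.042 0.15 ] [0.629 0.036 0.15 ]
```

View pics/crop0.png

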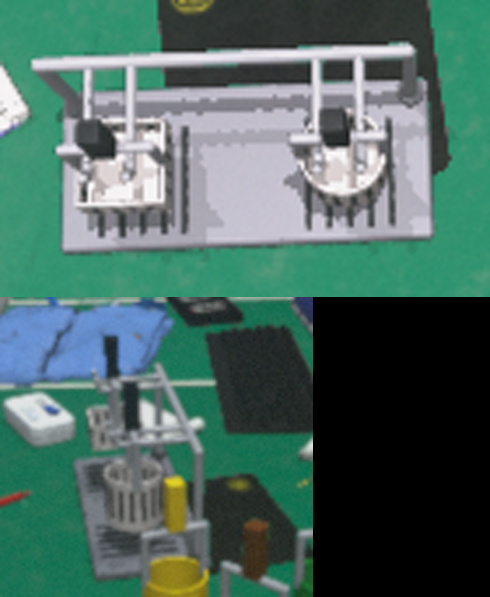

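The round slotted cup is the right-hand one in the top view, with its grip at px (230,201). The left one, px (162,204), is visibly square and stays. The yellow, brown and green ones are decoys. Now exact numbers for the grip, the stand's yaw and the tray.

```bash
python3 - <<'E'
from h import *
for n in['top','side']:
    c=dict(np.load(n+'0.npz'));P=cloud(c)
    for nm,ctr in [('round',(.596,.177)),('square',(.572,.323))]:
        m=(P[...,2]>.15)&(P[...,2]<.2)&(np.hypot(P[...,0]-ctr[0],P[...,1]-ctr[1])<.03)
        q=P[m]; top=q[q[:,2]>.182]
        print(n,nm,'top face',len(top),((top.max(0)+top.min(0))/2).round(4),np.median(top,0).round(4),'all mid',((np.percentile(q,97,0)+np.percentile(q,3,0))/2).round(4))
    if n=='top':
        m=(P[...,2]>.12)&(P[...,2]<.145)&(P[...,0]>.6)&(P[...,1]>.1)&(P[...,1]<.4)
        m[:, :]&=True
        vs,us=np.nonzero(m)
        q=P[m];q=q[q[:,0]>.62]
        r=cv2.minAreaRect(q[:,:2].astype(np.float32)*1000);print('rail',r,len(q))
        m=(P[...,2]>.006)&(P[...,2]<.02)&(P[...,0]>.5)&(P[...,0]<.7)&(P[...,1]>.1)&(P[...,1]<.42)
        print('base',cv2.minAreaRect(P[m][:,:2].astype(np.float32)*1000))
    g=c['pixels'].astype(int); 
    m=(P[...,0]>.36)&(P[...,0]<.6)&(P[...,1]>-.2)&(P[...,1]<.06)&(g.min(-1)>110)&(P[...,2]<.03)
    k,l,st,ce=cv2.connectedComponentsWithStats(m.astype(np.uint8));i=1+st[1:,4].argmax()
    print('tray',st[i],cv2.minAreaRect(P[l==i][:,:2].astype(np.float32)*1000))
E
```

```text
top round top face 58 [0.5968 0.1784 0.1868] [0.5967 0.1785 0.1867] all mid [0.5963 0.1781 0.1708]
top square top face 55 [0.5728 0.3266 0.1869] [0.5728 0.3256 0.187 ] all mid [0.5726 0.3252 0.1721]
rail ((815.887451171875, 249.65550231933594), (391.3187255859375, 299.2379150390625), 0.04659617692232132) 1117
base ((600.2163696289062, 261.52020263671875), (199.5603485107422, 316.487060546875), 0.0013381271855905652)
tray [ 293  240   64   67 3282] ((476.4859619140625, -63.25169372558594), (143.26202392578125, 141.0435333251953), 86.41048431396484)
side round top face 25 [0.5967 0.1746 0.1848] [0.5969 0.1723 0.1858] all mid [0.5965 0.1747 0.1692]
side square top face 18 [0.5728 0.3224 0.1846] [0.5728 0.3202 0.186 ] all mid [0.5723 0.3221 0.1693]
tray [ 154  249   71   46 2316] ((473.3661193847656, -52.07909393310547), (163.88917541503906, 145.99305725097656), 86.81420135498047)
```

```bash
cat >> h.py <<'E'
from scipy.spatial.transform import Rotation as R
def plan(target,yaw=None,n=10,s=None):
    s=s or bot.read_state();p=np.array(s['tool_pos']);r=R.from_rotvec(s['tcp_rot']);M=r.as_matrix()
    a=np.arctan2(M[1,0],M[0,0]);yaw=a if yaw is None else yaw
    print('t',s['time'],'p',p.round(4),'yaw',np.degrees(a).round(2),'tilt',M[:,2].round(4))
    goalR=R.from_matrix(np.array([[np.cos(yaw),np.sin(yaw),0],[np.sin(yaw),-np.cos(yaw),0],[0,0,-1]]))
    tot=(r.inv()*goalR).as_rotvec();print('turn tool',tot.round(4))
    step=(np.array(target)-p)/n
    for i in range(n):
        ri=r*R.from_rotvec(tot*i/n);print(i,'xyz',ri.inv().apply(step).round(4),'rot',(tot/n).round(4))
E
python3 - <<'E'
from h import *
c=dict(np.load('top0.npz'))
def ray(u,v,h):
    p=[world(c,u,v,d) for d in (.5,1.5)];t=(h-p[0][2])/(p[1][2]-p[0][2]);return p[0]+t*(p[1]-p[0])
for a,b,h in [((155,237),(257,234),.012),((148,184),(253,180),.135)]:
    A,B=ray(*a,h),ray(*b,h);d=A-B;print(A,B,np.degrees(np.arctan2(-d[0],d[1])),np.linalg.norm(d))
plan((.595,.178,.231),np.radians(9.2),20)
E
```

```text
[0.51728557 0.36941157 0.012     ] [0.55323424 0.11491048 0.012     ] 8.039925513384961 0.2570274491439905
[0.62286846 0.37395026 0.135     ] [0.65884998 0.13533604 0.135     ] 8.575235455488594 0.24131186297409368
t 0.15 p [ 0.2975 -0.6053  0.2302] yaw -63.83 tilt [-7.0e-04  1.6e-03 -1.0e+00]
turn tool [-1.1000e-03  1.5000e-03 -1.2746e+00]
0 xyz [-0.0286 -0.0306  0.    ] rot [-0.0001  0.0001 -0.0637]
1 xyz [-0.0266 -0.0324  0.    ] rot [-0.0001  0.0001 -0.0637]
2 xyz [-0.0245 -0.034   0.    ] rot [-0.0001  0.0001 -0.0637]
3 xyz [-0.0222 -0.0355  0.    ] rot [-0.0001  0.0001 -0.0637]
4 xyz [-0.0199 -0.0368 -0.    ] rot [-0.0001  0.0001 -0.0637]
5 xyz [-0.0176 -0.038  -0.    ] rot [-0.0001  0.0001 -0.0637]
6 xyz [-0.0151 -0.0391 -0.    ] rot [-0.0001  0.0001 -0.0637]
7 xyz [-0.0126 -0.04   -0.    ] rot [-0.0001  0.0001 -0.0637]
8 xyz [-0.01   -0.0407 -0.    ] rot [-0.0001  0.0001 -0.0637]
9 xyz [-0.0074 -0.0412 -0.    ] rot [-0.0001  0.0001 -0.0637]
10 xyz [-0.0048 -0.0416 -0.    ] rot [-0.0001  0.0001 -0.0637]
11 xyz [-0.0021 -0.0418 -0.    ] rot [-0.0001  0.0001 -0.0637]
12 xyz [ 0.0006 -0.0419 -0.    ] rot [-0.0001  0.0001 -0.0637]
13 xyz [ 0.0032 -0.0418 -0.    ] rot [-0.0001  0.0001 -0.0637]
14 xyz [ 0.0059 -0.0415 -0.    ] rot [-0.0001  0.0001 -0.0637]
15 xyz [ 0.0085 -0.041  -0.    ] rot [-0.0001  0.0001 -0.0637]
16 xyz [ 0.0111 -0.0404 -0.    ] rot [-0.0001  0.0001 -0.0637]
17 xyz [ 0.0137 -0.0396 -0.    ] rot [-0.0001  0.0001 -0.0637]
18 xyz [ 0.0162 -0.0387 -0.    ] rot [-0.0001  0.0001 -0.0637]
19 xyz [ 0.0186 -0.0375 -0.    ] rot [-0.0001  0.0001 -0.0637]
```

Request:
arm_command([
  {"xyz":[-0.029,-0.031,0],"delta_rot":[0,0,-0.064],"gripper":0.06},
  {"xyz":[-0.027,-0.032,0],"delta_rot":[0,0,-0.064],"gripper":0.06},
  {"xyz":[-0.024,-0.034,0],"delta_rot":[0,0,-0.064],"gripper":0.06},
  {"xyz":[-0.022,-0.035,0],"delta_rot":[0,0,-0.064],"gripper":0.06},
  {"xyz":[-0.02,-0.037,0],"delta_rot":[0,0,-0.064],"gripper":0.06},
  {"xyz":[-0.018,-0.038,0],"delta_rot":[0,0,-0.064],"gripper":0.06},
  {"xyz":[-0.015,-0.039,0],"delta_rot":[0,0,-0.064],"gripper":0.06},
  {"xyz":[-0.013,-0.04,0],"delta_rot":[0,0,-0.064],"gripper":0.06},
  {"xyz":[-0.01,-0.041,0],"delta_rot":[0,0,-0.064],"gripper":0.06},
  {"xyz":[-0.007,-0.041,0],"delta_rot":[0,0,-0.064],"gripper":0.06},
  {"xyz":[-0.005,-0.042,0],"delta_rot":[0,0,-0.064],"gripper":0.06},
  {"xyz":[-0.002,-0.042,0],"delta_rot":[0,0,-0.064],"gripper":0.06},
])

```text
time: 1.35
tool_pos: [0.4752, -0.133, 0.2312]
tcp_rot: [3.095, -0.537, 0.0]
wrist_force: [-0.1, -0.3, 0.4]
width: 0.705
```

```bash
python3 -c "
from h import *
plan((.5966,.178,.231),np.radians(9.0),9)"
```

```text
t 1.35 p [ 0.4752 -0.133   0.2312] yaw -19.68 tilt [ 0. -0. -1.]
turn tool [ 0.     -0.     -0.5005]
0 xyz [ 0.0011 -0.0371  0.    ] rot [ 0.     -0.     -0.0556]
1 xyz [ 0.0031 -0.037   0.    ] rot [ 0.     -0.     -0.0556]
2 xyz [ 0.0052 -0.0367  0.    ] rot [ 0.     -0.     -0.0556]
3 xyz [ 0.0072 -0.0364  0.    ] rot [ 0.     -0.     -0.0556]
4 xyz [ 0.0092 -0.0359  0.    ] rot [ 0.     -0.     -0.0556]
5 xyz [ 0.0112 -0.0354  0.    ] rot [ 0.     -0.     -0.0556]
6 xyz [ 0.0132 -0.0347  0.    ] rot [ 0.     -0.     -0.0556]
7 xyz [ 0.0151 -0.0339  0.    ] rot [ 0.     -0.     -0.0556]
8 xyz [ 0.0169 -0.033   0.    ] rot [ 0.     -0.     -0.0556]
```

Request:
arm_command([
  {"xyz":[0.001,-0.037,0],"delta_rot":[0,0,-0.056]},
  {"xyz":[0.003,-0.037,0],"delta_rot":[0,0,-0.056]},
  {"xyz":[0.005,-0.037,0],"delta_rot":[0,0,-0.056]},
  {"xyz":[0.007,-0.036,0],"delta_rot":[0,0,-0.056]},
  {"xyz":[0.009,-0.036,0],"delta_rot":[0,0,-0.056]},
  {"xyz":[0.011,-0.035,0],"delta_rot":[0,0,-0.055]},
  {"xyz":[0.013,-0.035,0],"delta_rot":[0,0,-0.055]},
  {"xyz":[0.015,-0.034,0],"delta_rot":[0,0,-0.055]},
  {"xyz":[0.017,-0.033,0],"delta_rot":[0,0,-0.055]},
  {"xyz":[0,0,0]},
])

```text
invalid input
```

```bash
python3 -c "
from h import *
plan((.5966,.178,.150),np.radians(9.0),4)
snap('wrist','wrist1')"
```

```text
t 1.35 p [ 0.4752 -0.133   0.2312] yaw -19.68 tilt [ 0. -0. -1.]
turn tool [ 0.     -0.     -0.5005]
0 xyz [ 0.0024 -0.0834  0.0203] rot [ 0.     -0.     -0.1251]
1 xyz [ 0.0128 -0.0825  0.0203] rot [ 0.     -0.     -0.1251]
2 xyz [ 0.023  -0.0802  0.0203] rot [ 0.     -0.     -0.1251]
3 xyz [ 0.0328 -0.0767  0.0203] rot [ 0.     -0.     -0.1251]
```

View pics/wrist1.png

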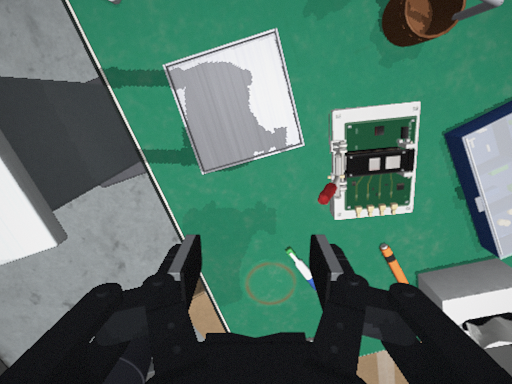

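The move was refused because every row needs all its fields, so the arm hasn't moved. The wrist view only shows the tray (235,100) and the board (375,160). I'll resend it complete.

Request:
arm_command([
  {"xyz":[0.001,-0.037,0],"delta_rot":[0,0,-0.056],"gripper":0.06},
  {"xyz":[0.003,-0.037,0],"delta_rot":[0,0,-0.056],"gripper":0.06},
  {"xyz":[0.005,-0.037,0],"delta_rot":[0,0,-0.056],"gripper":0.06},
  {"xyz":[0.007,-0.036,0],"delta_rot":[0,0,-0.056],"gripper":0.06},
  {"xyz":[0.009,-0.036,0],"delta_rot":[0,0,-0.056],"gripper":0.06},
  {"xyz":[0.011,-0.035,0],"delta_rot":[0,0,-0.055],"gripper":0.06},
  {"xyz":[0.013,-0.035,0],"delta_rot":[0,0,-0.055],"gripper":0.06},
  {"xyz":[0.015,-0.034,0],"delta_rot":[0,0,-0.055],"gripper":0.06},
  {"xyz":[0.017,-0.033,0],"delta_rot":[0,0,-0.055],"gripper":0.06},
  {"xyz":[0,0,0],"delta_rot":[0,0,0],"gripper":0.06},
])

```text
time: 2.4
tool_pos: [0.5968, 0.1799, 0.2307]
tcp_rot: [-3.13, -0.248, -0.0]
wrist_force: [0.1, -0.9, -0.1]
width: 0.704
```

```bash
python3 -c "
from h import *
plan((.5966,.178,.150),np.radians(9.0),4)
c=snap('wrist','wrist2')
P=cloud(c);m=(P[...,2]>.181)&(P[...,2]<.195)&(np.hypot(P[...,0]-.5966,P[...,1]-.178)<.025);q=P[m];print(len(q),np.median(q,0),(q.max(0)+q.min(0))/2)
x,y=q[:,0],q[:,1];print(cv2.minAreaRect(q[:,:2].astype(np.float32)*1000))"
```

```text
t 2.4 p [0.5968 0.1799 0.2307] yaw 9.07 tilt [ 2.0e-04  1.6e-03 -1.0e+00]
turn tool [-0.0016 -0.0004  0.0011]
0 xyz [-0.0001  0.0005  0.0202] rot [-0.0004 -0.0001  0.0003]
1 xyz [-0.0001  0.0005  0.0202] rot [-0.0004 -0.0001  0.0003]
2 xyz [-0.0001  0.0005  0.0202] rot [-0.0004 -0.0001  0.0003]
3 xyz [-0.0001  0.0005  0.0202] rot [-0.0004 -0.0001  0.0003]
466 [0.59583859 0.18183346 0.18567226] [0.59599157 0.18060889 0.18451688]
((596.2141723632812, 180.84840393066406), (15.373737335205078, 15.872511863708496), 8.98681354522705)
```

View pics/wrist2.png

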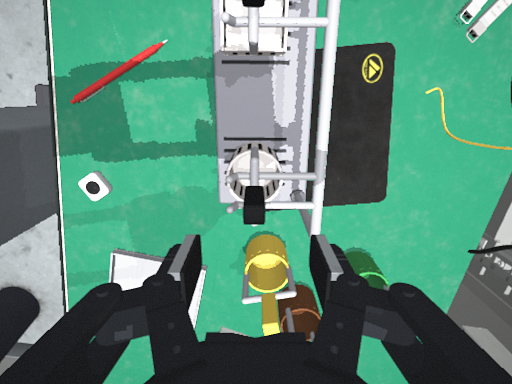

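The wrist view shows the round basket's black grip at (255,205), centred between the jaws. The yellow decoy at (268,265) lies lower and outside the path. Wrist depth gives the grip at (0.596,0.181) with yaw 9°, so I go straight down and close.

Request:
arm_command([
  {"xyz":[0,0,0.02],"delta_rot":[0,0,0],"gripper":0.06},
  {"xyz":[0,0,0.02],"delta_rot":[0,0,0],"gripper":0.06},
  {"xyz":[0,0,0.02],"delta_rot":[0,0,0],"gripper":0.06},
  {"xyz":[0,0,0.02],"delta_rot":[0,0,0],"gripper":0.06},
  {"xyz":[0,0,0],"delta_rot":[0,0,0],"gripper":0.06},
])

```text
time: 2.95
tool_pos: [0.5928, 0.1741, 0.1475]
tcp_rot: [3.131, 0.239, -0.012]
wrist_force: [-0.1, -0.3, 0.4]
width: 0.703
```

```bash
python3 -c "
from h import *
plan((.5966,.179,.150),np.radians(9.0),1)
snap('wrist','wrist3')"
```

```text
t 2.95 p [0.5928 0.1741 0.1475] yaw 8.73 tilt [-0.0073 -0.0022 -1.    ]
turn tool [ 0.0011  0.0075 -0.0047]
0 xyz [ 0.0045 -0.0043 -0.0026] rot [ 0.0011  0.0075 -0.0047]
```

View pics/wrist3.png

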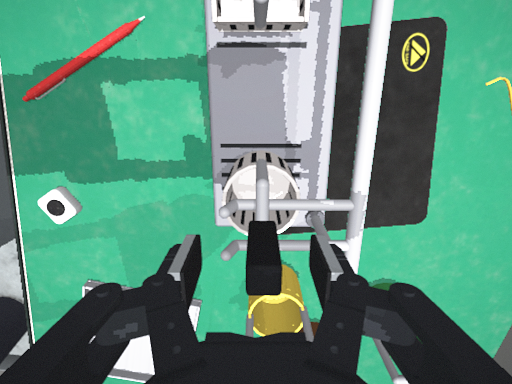

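The grip at (263,257) is between the pads, but the measured TCP is 4–5 mm off. I'll hold for a row to see whether it settles.

Request:
arm_command([
  {"xyz":[0,0,0],"delta_rot":[0,0,0],"gripper":0.06},
])

```text
time: 3.1
tool_pos: [0.5962, 0.1755, 0.1522]
tcp_rot: [3.132, 0.24, 0.001]
wrist_force: [0.0, 0.5, -0.2]
width: 0.703
```

```bash
python3 -c "
from h import *
plan((.5966,.179,.150),np.radians(9.0),1);print(bot.read_state()['joint_vel'].round(4),bot.read_state()['wrist_force'])"
```

```text
t 3.1 p [0.5962 0.1755 0.1522] yaw 8.76 tilt [ 8.e-04  0.e+00 -1.e+00]
turn tool [ 0.0001 -0.0008 -0.0041]
0 xyz [ 0.0009 -0.0034  0.0022] rot [ 0.0001 -0.0008 -0.0041]
[ 0.0052 -0.0113 -0.0199  0.0022 -0.0045  0.0019] [ 0.03041282  0.49692199 -0.15212188]
```

Request:
arm_command([
  {"xyz":[0.001,-0.003,0.002],"delta_rot":[0,0,0],"gripper":0.06},
  {"xyz":[0,0,0],"delta_rot":[0,0,0],"gripper":0.06},
  {"xyz":[0,0,0],"delta_rot":[0,0,0],"gripper":0.03},
  {"xyz":[0,0,0],"delta_rot":[0,0,0],"gripper":0.0},
  {"xyz":[0,0,0],"delta_rot":[0,0,0],"gripper":0.0},
  {"xyz":[0,0,0],"delta_rot":[0,0,0],"gripper":0.0},
  {"xyz":[0,0,0],"delta_rot":[0,0,0],"gripper":0.0},
], force=40)

```text
time: 3.8
tool_pos: [0.5965, 0.1794, 0.1496]
tcp_rot: [-3.132, -0.242, -0.001]
wrist_force: [0.4, -0.3, 1.9]
width: 0.18
```

```bash
python3 -c "
from h import *
plan((.5966,.179,.172),np.radians(9.0),4);print(bot.read_state()['wrist_force'],bot.read_state()['width']*85)
snap('side','side3')
i=cv2.imread('pics/side3.png')[110:260,180:330];cv2.imwrite('pics/side3c.png',cv2.resize(i,(600,600),interpolation=2))"
```

```text
t 3.8 p [0.5965 0.1794 0.1496] yaw 8.82 tilt [ 3.e-04  1.e-04 -1.e+00]
turn tool [-0.0001 -0.0004 -0.0031]
0 xyz [ 0.      0.0001 -0.0056] rot [-0.     -0.0001 -0.0008]
1 xyz [ 0.      0.0001 -0.0056] rot [-0.     -0.0001 -0.0008]
2 xyz [ 0.      0.0001 -0.0056] rot [-0.     -0.0001 -0.0008]
3 xyz [-0.      0.0001 -0.0056] rot [-0.     -0.0001 -0.0008]
[ 0.38169651 -0.28789862  1.86833462] 15.306009962683238
```

View pics/side3c.png

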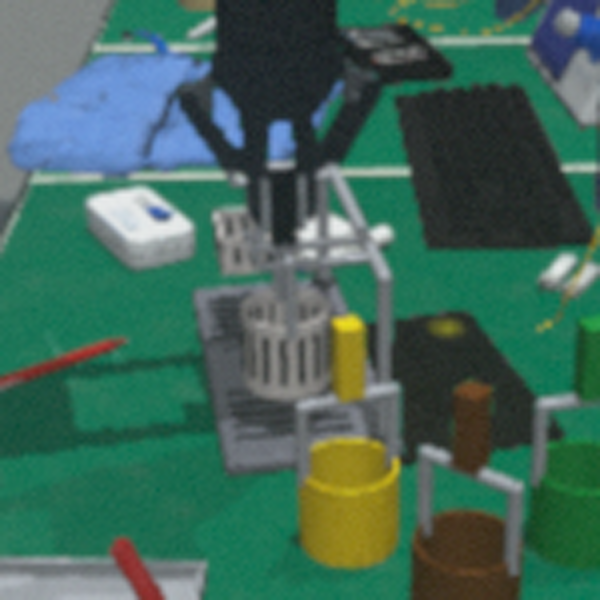

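The pads are closed on the black grip (about 15 mm) with the cup still hanging. I lift 24 mm.

Request:
arm_command([
  {"xyz":[0,0,0],"delta_rot":[0,0,0],"gripper":0.0},
  {"xyz":[0,0,-0.006],"delta_rot":[0,0,0],"gripper":0.0},
  {"xyz":[0,0,-0.006],"delta_rot":[0,0,0],"gripper":0.0},
  {"xyz":[0,0,-0.006],"delta_rot":[0,0,0],"gripper":0.0},
  {"xyz":[0,0,-0.006],"delta_rot":[0,0,0],"gripper":0.0},
  {"xyz":[0,0,0],"delta_rot":[0,0,0],"gripper":0.0},
  {"xyz":[0,0,0],"delta_rot":[0,0,0],"gripper":0.0},
], force=60)

```text
time: 4.55
tool_pos: [0.5966, 0.1794, 0.1736]
tcp_rot: [-3.132, -0.242, -0.001]
wrist_force: [0.9, 0.3, -1.5]
width: 0.183
```

```bash
python3 -c "
from h import *
a=np.radians(9)
plan((.5966-.125*np.cos(a),.179-.125*np.sin(a),.173),a,8);print(bot.read_state()['wrist_force'],bot.read_state()['width']*85)
snap('side','side4')
i=cv2.imread('pics/side4.png')[110:260,180:330];cv2.imwrite('pics/side4c.png',cv2.resize(i,(600,600),interpolation=2))"
```

```text
t 4.55 p [0.5966 0.1794 0.1736] yaw 8.82 tilt [ 6.e-04  1.e-04 -1.e+00]
turn tool [-0.0001 -0.0006 -0.0031]
0 xyz [-0.0156  0.0001  0.0001] rot [-0.     -0.0001 -0.0004]
1 xyz [-0.0156  0.0001  0.0001] rot [-0.     -0.0001 -0.0004]
2 xyz [-0.0156  0.0001  0.0001] rot [-0.     -0.0001 -0.0004]
3 xyz [-0.0156  0.0001  0.0001] rot [-0.     -0.0001 -0.0004]
4 xyz [-0.0156  0.0001  0.0001] rot [-0.     -0.0001 -0.0004]
5 xyz [-0.0156  0.0001  0.0001] rot [-0.     -0.0001 -0.0004]
6 xyz [-0.0156  0.0001  0.0001] rot [-0.     -0.0001 -0.0004]
7 xyz [-0.0156  0.0001  0.0001] rot [-0.     -0.0001 -0.0004]
[ 0.88162568  0.29560052 -1.48270128] 15.56722723545864
```

View pics/side4c.png

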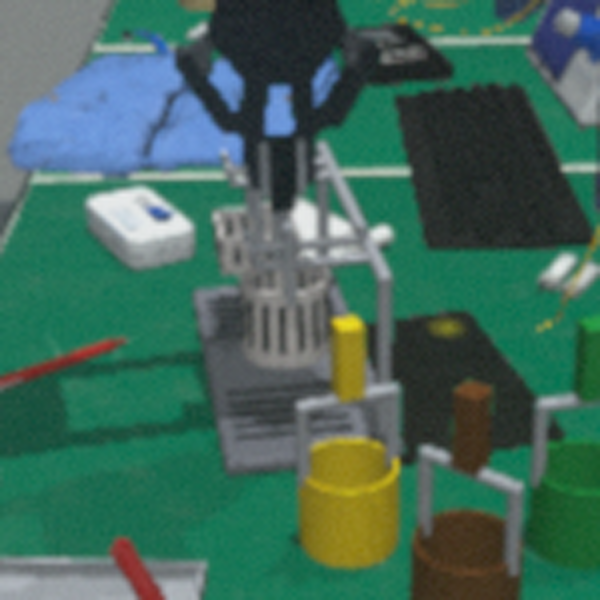

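The basket has risen with the gripper and the wrist force is small, so I pull it out towards the stand's -x.

Request:
arm_command([
  {"xyz":[-0.008,0,0],"delta_rot":[0,0,0],"gripper":0.0},
  {"xyz":[-0.013,0,0],"delta_rot":[0,0,0],"gripper":0.0},
  {"xyz":[-0.015,0,0],"delta_rot":[0,0,0],"gripper":0.0},
  {"xyz":[-0.017,0,0],"delta_rot":[0,0,0],"gripper":0.0},
  {"xyz":[-0.017,0,0],"delta_rot":[0,0,0],"gripper":0.0},
  {"xyz":[-0.017,0,0],"delta_rot":[0,0,0],"gripper":0.0},
  {"xyz":[-0.017,0,0],"delta_rot":[0,0,0],"gripper":0.0},
  {"xyz":[-0.013,0,0],"delta_rot":[0,0,0],"gripper":0.0},
  {"xyz":[-0.008,0,0],"delta_rot":[0,0,0],"gripper":0.0},
  {"xyz":[0,0,0],"delta_rot":[0,0,0],"gripper":0.0},
  {"xyz":[0,0,0],"delta_rot":[0,0,0],"gripper":0.0},
])

```text
time: 5.7
tool_pos: [0.4732, 0.1602, 0.1736]
tcp_rot: [-3.132, -0.242, -0.002]
wrist_force: [0.0, 0.1, -0.2]
width: 0.175
```

```bash
python3 -c "
from h import *
plan((.477,-.063,.173),None,10);print(bot.read_state()['wrist_force'],bot.read_state()['width']*85)
snap('side','side5');c=snap('top','top5')
i=np.hstack([cv2.imread('pics/side5.png')[110:310,130:330],cv2.imread('pics/top5.png')[150:350,130:330]]);cv2.imwrite('pics/c5.png',cv2.resize(i,(800,400),interpolation=2))"
```

```text
t 5.7 p [0.4732 0.1602 0.1736] yaw 8.83 tilt [ 1.1e-03  2.0e-04 -1.0e+00]
turn tool [-0.0001 -0.0011  0.    ]
0 xyz [-0.0031  0.0221  0.0001] rot [-0.     -0.0001  0.    ]
1 xyz [-0.0031  0.0221  0.0001] rot [-0.     -0.0001  0.    ]
2 xyz [-0.0031  0.0221  0.0001] rot [-0.     -0.0001  0.    ]
3 xyz [-0.0031  0.0221  0.0001] rot [-0.     -0.0001  0.    ]
4 xyz [-0.0031  0.0221  0.0001] rot [-0.     -0.0001  0.    ]
5 xyz [-0.0031  0.0221  0.0001] rot [-0.     -0.0001  0.    ]
6 xyz [-0.0031  0.0221  0.0001] rot [-0.     -0.0001  0.    ]
7 xyz [-0.0031  0.0221  0.0001] rot [-0.     -0.0001  0.    ]
8 xyz [-0.0031  0.0221  0.0001] rot [-0.     -0.0001  0.    ]
9 xyz [-0.0031  0.0221  0.0001] rot [-0.     -0.0001  0.    ]
[ 0.02222401  0.10859262 -0.16240329] 14.87048674052513
```

View pics/c5.png

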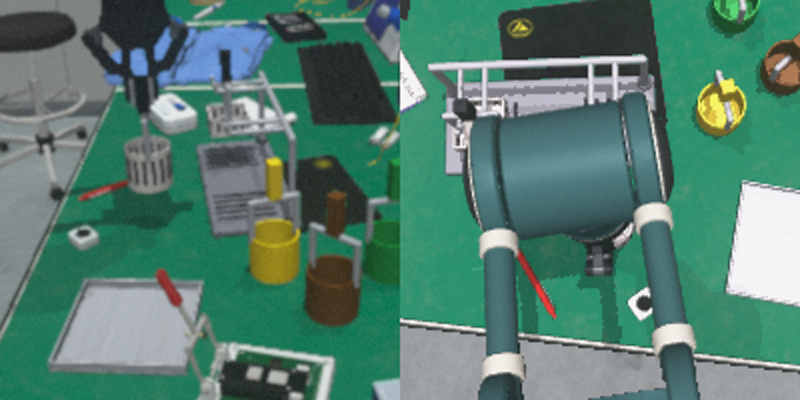

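The basket is free, hanging upright in the gripper at side px (149,165), and the square basket is undisturbed. Next I carry it over the tray.

Request:
arm_command([
  {"xyz":[-0.001,0.01,0],"delta_rot":[0,0,0],"gripper":0.0},
  {"xyz":[-0.003,0.019,0],"delta_rot":[0,0,0],"gripper":0.0},
  {"xyz":[-0.004,0.025,0],"delta_rot":[0,0,0],"gripper":0.0},
  {"xyz":[-0.004,0.028,0],"delta_rot":[0,0,0],"gripper":0.0},
  {"xyz":[-0.004,0.028,0],"delta_rot":[0,0,0],"gripper":0.0},
  {"xyz":[-0.004,0.028,0],"delta_rot":[0,0,0],"gripper":0.0},
  {"xyz":[-0.004,0.028,0],"delta_rot":[0,0,0],"gripper":0.0},
  {"xyz":[-0.003,0.025,0],"delta_rot":[0,0,0],"gripper":0.0},
  {"xyz":[-0.003,0.019,0],"delta_rot":[0,0,0],"gripper":0.0},
  {"xyz":[-0.001,0.011,0],"delta_rot":[0,0,0],"gripper":0.0},
  {"xyz":[0,0,0],"delta_rot":[0,0,0],"gripper":0.0},
  {"xyz":[0,0,0],"delta_rot":[0,0,0],"gripper":0.0},
])

```text
time: 7.0
tool_pos: [0.4761, -0.0629, 0.1731]
tcp_rot: [-3.132, -0.24, 0.0]
wrist_force: [0.1, -0.3, -1.4]
width: 0.177
```

```bash
python3 -c "
from h import *
plan((.477,-.063,.13),None,1);print(bot.read_state()['wrist_force'],bot.read_state()['width']*85)
c=snap('side','side6');snap('wrist','wrist6')
P=cloud(c);g=c['pixels']
m=(np.hypot(P[...,0]-.477,P[...,1]+.063)<.045)&(P[...,2]>.02)&(P[...,2]<.13)
print(P[m].min(0),P[m].max(0),np.percentile(P[m][:,2],[.5,1,2,5]))
i=np.hstack([cv2.imread('pics/side6.png')[130:330,100:300],cv2.imread('pics/wrist6.png')[130:330,150:350]]);cv2.imwrite('pics/c6.png',cv2.resize(i,(800,400),interpolation=2))"
```

```text
t 7.0 p [ 0.4761 -0.0629  0.1731] yaw 8.78 tilt [-4.e-04  6.e-04 -1.e+00]
turn tool [-0.0006  0.0003 -0.    ]
0 xyz [0.0008 0.0003 0.0431] rot [-0.0006  0.0003 -0.    ]
[ 0.07109842 -0.26780975 -1.42649928] 15.0190376408503
[ 0.44765372 -0.09711857  0.06034576] [ 0.50774941 -0.03539356  0.12996097] [0.06104541 0.06169786 0.06284699 0.0651466 ]
```

View pics/c6.png

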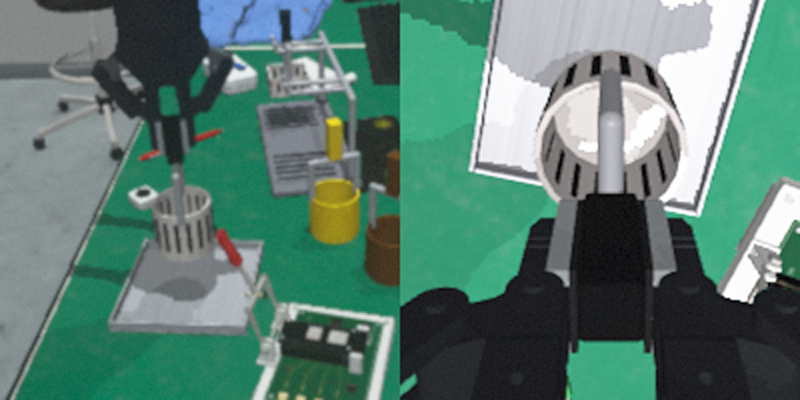

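The basket is upright over the tray, with its measured underside at about 0.061 and the tray floor at 0.003. I lower 50 mm first, then ease down to contact.

Request:
arm_command([
  {"xyz":[0,0,0.006],"delta_rot":[0,0,0],"gripper":0.0},
  {"xyz":[0,0,0.012],"delta_rot":[0,0,0],"gripper":0.0},
  {"xyz":[0,0,0.012],"delta_rot":[0,0,0],"gripper":0.0},
  {"xyz":[0,0,0.012],"delta_rot":[0,0,0],"gripper":0.0},
  {"xyz":[0,0,0.008],"delta_rot":[0,0,0],"gripper":0.0},
  {"xyz":[0,0,0.002],"delta_rot":[0,0,0],"gripper":0.0},
  {"xyz":[0,0,0],"delta_rot":[0,0,0],"gripper":0.0},
  {"xyz":[0,0,0],"delta_rot":[0,0,0],"gripper":0.0},
])

```text
time: 7.9
tool_pos: [0.4766, -0.0631, 0.1216]
tcp_rot: [3.132, 0.242, 0.001]
wrist_force: [-0.3, -0.1, -0.4]
width: 0.182
```

Request:
arm_command([
  {"xyz":[0,0,0.002],"delta_rot":[0,0,0],"gripper":0.0},
  {"xyz":[0,0,0.001],"delta_rot":[0,0,0],"gripper":0.0},
  {"xyz":[0,0,0],"delta_rot":[0,0,0],"gripper":0.0},
])

```text
time: 8.2
tool_pos: [0.4762, -0.063, 0.1184]
tcp_rot: [3.132, 0.242, 0.0]
wrist_force: [-0.7, 0.3, -1.3]
width: 0.18
```

Request:
arm_command([
  {"xyz":[0,0,0.001],"delta_rot":[0,0,0],"gripper":0.0},
  {"xyz":[0,0,0.001],"delta_rot":[0,0,0],"gripper":0.0},
  {"xyz":[0,0,0],"delta_rot":[0,0,0],"gripper":0.0},
])

```text
time: 8.5
tool_pos: [0.476, -0.063, 0.1161]
tcp_rot: [-3.132, -0.242, 0.0]
wrist_force: [0.6, -0.3, -0.9]
width: 0.181
```

Request:
arm_command([
  {"xyz":[0,0,0.001],"delta_rot":[0,0,0],"gripper":0.0},
  {"xyz":[0,0,0],"delta_rot":[0,0,0],"gripper":0.0},
])

```text
time: 8.7
tool_pos: [0.4763, -0.063, 0.1159]
tcp_rot: [3.132, 0.242, 0.0]
wrist_force: [-2.5, -0.1, 3.8]
width: 0.178
```

Contact: Fz rose to +3.8 N at the expected height. I release gradually and then retreat straight up.

Request:
arm_command([
  {"xyz":[0,0,0],"delta_rot":[0,0,0],"gripper":0.0},
  {"xyz":[0,0,0],"delta_rot":[0,0,0],"gripper":0.018},
  {"xyz":[0,0,0],"delta_rot":[0,0,0],"gripper":0.022},
  {"xyz":[0,0,0],"delta_rot":[0,0,0],"gripper":0.03},
  {"xyz":[0,0,0],"delta_rot":[0,0,0],"gripper":0.04},
  {"xyz":[0,0,0],"delta_rot":[0,0,0],"gripper":0.05},
  {"xyz":[0,0,0],"delta_rot":[0,0,0],"gripper":0.05},
  {"xyz":[0,0,0],"delta_rot":[0,0,0],"gripper":0.05},
], force=20)

```text
time: 9.5
tool_pos: [0.4762, -0.063, 0.1153]
tcp_rot: [3.132, 0.242, 0.0]
wrist_force: [0.6, 0.6, 0.3]
width: 0.586
```

```bash
python3 -c "
from h import *
c=snap('side','side7');snap('wrist','wrist7');print(bot.read_state()['tool_pos'],bot.read_state()['wrist_force'])
i=np.hstack([cv2.imread('pics/side7.png')[130:330,100:300],cv2.imread('pics/wrist7.png')[130:330,150:350]]);cv2.imwrite('pics/c7.png',cv2.resize(i,(800,400),interpolation=2))"
```

```text
[ 0.4761343  -0.06298442  0.11526578] [ 0.36282428 -1.33364374  0.50765502]
```

View pics/c7.png

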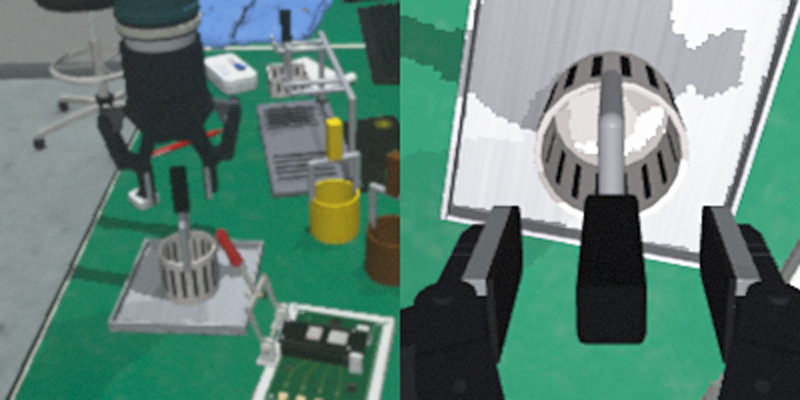

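The basket stands upright inside the tray and the jaws are clear of the grip on both sides. I retreat straight up.

Request:
arm_command([
  {"xyz":[0,0,-0.01],"delta_rot":[0,0,0],"gripper":0.05},
  {"xyz":[0,0,-0.02],"delta_rot":[0,0,0],"gripper":0.05},
  {"xyz":[0,0,-0.025],"delta_rot":[0,0,0],"gripper":0.05},
  {"xyz":[0,0,-0.025],"delta_rot":[0,0,0],"gripper":0.05},
  {"xyz":[0,0,-0.025],"delta_rot":[0,0,0],"gripper":0.05},
  {"xyz":[0,0,-0.02],"delta_rot":[0,0,0],"gripper":0.05},
  {"xyz":[0,0,0],"delta_rot":[0,0,0],"gripper":0.05},
  {"xyz":[0,0,0],"delta_rot":[0,0,0],"gripper":0.05},
])

```text
time: 10.4
tool_pos: [0.4763, -0.063, 0.2407]
tcp_rot: [3.132, 0.242, 0.002]
wrist_force: [0.7, -0.8, -0.5]
width: 0.588
```

```bash
python3 -c "
from h import *
c=snap('side','side8');print(bot.read_state()['time'],bot.read_state()['tool_pos'],bot.read_state()['wrist_force'])
P=cloud(c)
m=(np.hypot(P[...,0]-.477,P[...,1]+.063)<.015)&(P[...,2]>.11)&(P[...,2]<.17);print('grip',m.sum(),np.median(P[m],0),P[m].max(0))
m=(np.hypot(P[...,0]-.5727,P[...,1]-.324)<.02)&(P[...,2]>.15)&(P[...,2]<.2);print('sq',m.sum(),np.median(P[m],0),P[m].max(0))
cv2.imwrite('pics/c8.png',cv2.resize(cv2.imread('pics/side8.png')[110:320,100:320],(628,600),interpolation=2))"
```

```text
10.45 [ 0.47561851 -0.06289571  0.23955913] [-0.15752132  1.77814489 -0.70832649]
grip 181 [ 0.47868998 -0.07205835  0.13589839] [ 0.48626259 -0.05763817  0.15366733]
sq 74 [0.57324151 0.31866467 0.17163303] [0.580135   0.33069167 0.1877745 ]
```

View pics/c8.png

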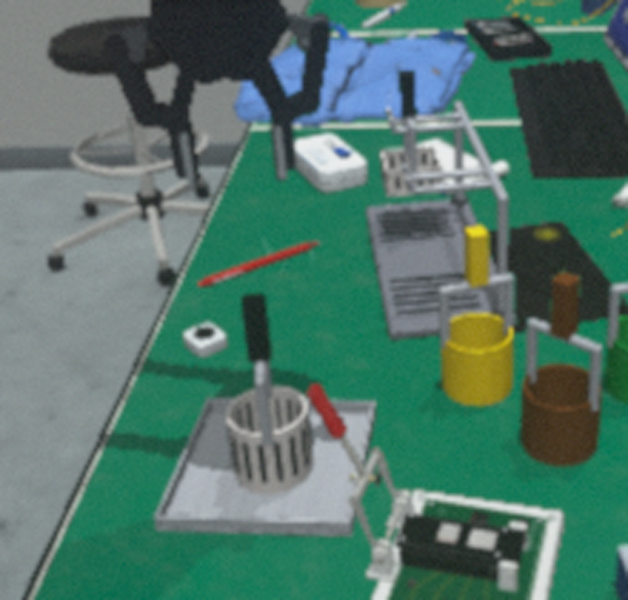

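The round basket stands upright in the tray with its grip top at 0.153 as expected. The square basket still hangs where it was, and the gripper is clear.

```bash
python3 -c "
from workcell import bot
print(bot.finish_job())"
```

```text
the job is handed in; nothing more can be done
None
```

The deep round basket is off its hook and standing upright near the centre of the steel tray, and the job was handed in at about 10.5 s. I lifted it 24 mm, pulled it about 125 mm out towards the stand's front, carried it over and lowered it until it touched the tray floor (about 4 N). Then I let go and raised the gripper straight up.

The last pictures and depth readings agreed:
- **Round basket:** its grip top is at z ≈ 0.153 m, where it should be for a basket resting flat in the tray.
- **Square basket:** it still hangs on its hook, with its grip in the same place to within 1–2 mm.
- **Gripper:** it is well clear and touching nothing.

Two things did not go to plan:
- **Refused command:** one move was refused because rows lacked fields. The arm did not move, and I resent it complete.
- **Position reading:** after the descent to the grip, the measured tool position was 4–5 mm off. It had mostly settled after a short wait, and I corrected the rest, about 3 mm, before closing the fingers.

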